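# Refit the glass carousel's tray on its studded stand

### The arm

A 6-joint arm with a two-finger parallel gripper is mounted at the origin on the work surface. World frame = base frame: x ahead of the robot, y to its left, z up, the work surface at z = 0. Lengths are in m, angles in rad, forces in N, time in s.
With the tool pointing down it reaches from about 0.3 to 0.875 m from the base axis. Payload 6.4 kg.
Tool frame: the origin (TCP) lies at the very end of the fingers, on their centre line; the grasp point (between the pads) lies ctrl.pinch_z behind it (ctrl.pinch_z is the distance from the TCP to the grasp point, in m); y points along the fingers, z is the direction in which the jaws open and shut, and the axes are right-handed (so a half turn about y gives the same grasp; the last joint's range is limited). The gripper opens to 85 mm and grips with 20 to 120 N. Pads are 22 mm wide; open, the fingers measure 114 mm over their backs; the gripper's body (76 mm by 85 mm) begins 54 mm behind the grasp point. The pads swing forward as they close: fully open they stand 13 mm farther back than shut.
Start: joints at [-1.393, 0.181, 1.607, -0, 1.354, -0.206], TCP at [0.215, -0.533, 0.231] pointing down, gripper open.
Joint ranges: [-2.99, 2.99], [-0.89, 2.07], [0.3, 2.58], [-1.14, 4.28], [0, 2.63], [-3.12, 3.12]. Speed limits (rad/s): [2.57, 2.57, 3.01, 3.14, 3.14, 3.14].

### API

Orientations are given as a unit quaternion [w, x, y, z].
In Python, from bench import ctrl gives the robot as it stands.
- The arm moves only by the shell command python3 -m pendant 'ROWS'. ROWS is JSON, one flat list of numbers, 7 for each row, row after row: the shift along the world's x, y, z in m, then the turn, a rotation vector about the world's x, y, z in degrees, then the finger opening in m, from 0 to 0.0854. In form: [tx, ty, tz, rx, ry, rz, hand, tx, ty, tz, rx, ry, rz, hand, ...]. A call has 1 to 12 rows; each row shifts and turns the commanded pose from where the row before left it; what a row does not reach is not made up. A row lasts 1/8 s, in which the tool goes at most 62.5 mm and 10.7 degrees, less where a joint would pass 70% of its speed; a pose out of reach is approached as far as the arm can. A call with a gripper value outside its range is refused whole. The fingers move at their own pace and stop on an object; the grip force is fixed at half the most. Time passes only in rows, so rows that do not move let the fingers close. It gives the time, the measured TCP pose, the force and the opening at its end, in the units of the state.
- ctrl.get_obs(): the state, without advancing time (a new reading comes with each control period).
- ctrl.camera(name): name is "side" or "top"; returns the picture (480x640x3 uint8, red, green, blue); there is no depth.
- ctrl.camera_info(name): a dict with "fx", "fy", "cx", "cy" (pixels), "origin" and "rotation" of the camera in the world. Camera axes: x right, y down, z forward; pixel columns grow to the right and rows downward; lengths in m; the calibration is good to about 2 mm. A picture is of the moment at which its call begins. camera_info takes no time and is no camera call.
- ctrl.hand_in(): hands the job in, once; it reports no verdict.
Trained networks look in the newest picture that a camera, given by its name, has taken for a name from the list of things; names that differ only in an ending like _2 or _b are one class to them, and where a whole thing is asked for, a point or a joint stands for the part that bears it (a point fixed in the world has none). Each returns a list of dicts, best first, with "score" (0 to 1); they miss things now and then, are a little off and sometimes report something else, mostly with a low value. They report only what shows in the picture. A call takes as long as a camera call.
- ctrl.silhouettes(target, camera): "mask" (480x640 bool, what is visible of it) and "bbox" ([left, top, right, bottom] in pixels, round what is visible of it).
The state is a dict: "time_s": time; "q": joint angles; "dq": joint speeds; "joint_efforts": joint torques, N m; "eef_pos": TCP position; "eef_rot": TCP orientation; "wrist_force": force on the tool from outside, world axes, zero at the start; "torque": the same for the moment, N m; "opening": opening from 0.0 (shut) to 1.0 (fully open).
Only numpy, scipy, OpenCV 4.12 (cv2) and the standard library are available. Lean on these libraries where they do the work, as an engineer would, in place of code of your own. Each camera call takes 0.05 s, during which the arm holds its last target.

### The job

The round tray of the tea-glass carousel has been washed and can be held by its central sleeve: pick it up, slide the sleeve down over the stand's spindle, then turn the tray, resting lightly on the studs, until its five holes line up with them and slide it down fully home, flat on the stand. Work gently: never force or drop the tray onto the stand, leave the other things on the counter undisturbed, and let go of the tray at the end.

Things in the scene. Friction and masses are not known exactly. Their poses are not given: they have to be found in the camera images.
- tray: loose bare-metal round tray, 0.2 to 0.6 kg, lying flat on the counter, right way up: disc 150 mm across, 6 mm thick, with a 4 mm lip round its edge and an upright round sleeve in its centre. Five through holes of 13 mm diameter on a circle of 50 mm radius, one every 72 degrees, the first on the tray's +x axis. Origin: centre of the underside, z up along the sleeve.
- tray_sleeve (a point): centre of the tray sleeve's top end, 55 mm above the tray's underside. The sleeve, by which the tray is held, is a round tube open at both ends, 36 mm outside and 24 mm inside diameter; its bore goes right through the disc. Let the tray down on the studs and the plate at about 15 mm/s or slower: a brisk landing or a drop counts as forcing it.
- stand: metal stand, fixed to the counter: round foot 140 mm across, 12 mm high; on it a round plate 128 mm across with its flat top, where the tray must lie, 20 mm above the counter; in the centre a spindle, on the plate five studs. Origin: centre of the foot's underside, on the spindle's axis, z up. Pushing tray and stand together with more than 80 N is forcing it.
- spindle_tip (a point): top of the stand's upright spindle, 60 mm above the counter, on the stand's axis. The spindle is 21 mm in diameter, tapering over its last 10 mm to 8 mm.
- seat (a point): centre of the top of the stand's plate, 20 mm above the counter. Five studs, 9 mm thick, stand on the plate every 72 degrees on a circle of 50 mm radius; tips 34 mm above the counter, tapering over 3.5 mm to 4 mm. The plate's angle is random and unmeasured (no yaw here shows it): see it or feel for it. It turns only at about 1 N m, so a tray resting lightly slides over the studs.
- tulip_a: tulip-shaped clear tea glass, 92 mm high, 58 mm across the rim, standing upright; origin at the centre of its foot; a bystander, not to be disturbed
- tulip_b: tulip-shaped clear tea glass, 92 mm high, 58 mm across the rim, standing upright; origin at the centre of its foot; a bystander, not to be disturbed
- tulip_c: tulip-shaped clear tea glass, 92 mm high, 58 mm across the rim, standing upright; origin at the centre of its foot; a bystander, not to be disturbed
- tulip_d: tulip-shaped clear tea glass, 92 mm high, 58 mm across the rim, standing upright; origin at the centre of its foot; a bystander, not to be disturbed
- teapot: round white ceramic teapot with spout and handle, 131 mm high, 225 mm over spout and handle; origin at the centre of its foot; a bystander
- caddy: round plastic tea caddy with a ribbed twist cap, 84 mm across, 128 mm high; origin at the centre of its base; a bystander
- sugar_bowl: small white ceramic bowl, 96 mm across, 55 mm high; origin at the centre of its foot; a bystander

How it is judged:
On the way:
1. the tray's sleeve is on the spindle, with the tray still up at the stud tips (z of tray in the frame of stand between 0.026 and 0.05 m and horizontal distance between tray and stand below 0.004 m), for 0.1 s.
At the end, for the whole second after the job is handed in: the tray lies flat (within 0.04 rad of level) and at rest on the stand's plate, its underside within 2.5 mm of the plate's top (20 mm above the counter), its centre within 4 mm of the spindle's axis, released (z of tray in the frame of stand between 0.017 and 0.0225 m and horizontal distance between tray and stand below 0.004 m and angle between tray's own z axis and vertical below 0.04 rad and linear speed of tray below 0.02 m/s); the robot touches nothing.
It fails at once if the tray and the stand press on each other with more than 80 N (contact force between tray and stand above 80 N).
It fails at once if a bystander is moved by more than 20 mm or tipped (distance of any of tulip_a, tulip_b, tulip_c, tulip_d, teapot, caddy, sugar_bowl from where it was at the start of the episode above 0.02 m or angle between any of tulip_a, tulip_b, tulip_c, tulip_d, teapot, caddy, sugar_bowl's own z axis and vertical above 0.3 rad).
It also fails if it takes over 72 s, if anything falls off the work surface, if the arm or the gripper's body presses on something with over 40 N, if the wrist force passes 120 N, or if a joint passes its speed limit or range.

## Working session

There is one attempt and no reset: what is moved stays moved. The work goes in short steps, Python scripts to look and compute and a shell command to move; the robot and the scene stay as the last step left them, time stands still between calls to the robot, and variables do not carry over. Pictures are saved under pics/ and viewed, and the job is handed in when it is done.

```bash
ls; mkdir -p pics; python3 - <<'E'
from bench import ctrl
import cv2,numpy as np
np.set_printoptions(precision=4,suppress=True)
o=ctrl.get_obs();print(o, ctrl.pinch_z)
for n in("side","top"):
    cv2.imwrite(f"pics/{n}0.png",ctrl.camera(n)[:,:,::-1]);print(n,ctrl.camera_info(n))
    for t in("tray","stand","tray_sleeve","spindle_tip"):
        try:
            for d in ctrl.silhouettes(t,n)[:3]: 
                ys,xs=np.nonzero(d["mask"]);print(n,t,d["score"],d["bbox"],xs.mean(),ys.mean(),len(xs))
        except Exception as e: print(t,e)
E
```

```text
pics
{'time_s': 0.0, 'q': array([-1.3933,  0.1815,  1.608 ,  0.    ,  1.3538, -0.2063]), 'dq': array([ 0.0004, -0.0013, -0.0001, -0.0002,  0.0015, -0.0022]), 'joint_efforts': array([  0.0002, -44.4866, -35.1341,  -0.0003,   0.0091,  -0.    ]), 'eef_pos': array([ 0.2152, -0.5326,  0.2304]), 'eef_rot': array([ 0.1349, -0.1348,  0.6948, -0.6935]), 'wrist_force': array([ 0.1371, -0.0061, -0.2817]), 'torque': array([ 0.0615, -0.0393,  0.0304]), 'opening': 1.0001496889373325} 0.0187
side {'fx': 489.46236849044675, 'fy': 489.46236849044675, 'cx': 320.10216363652626, 'cy': 238.5299235556065, 'origin': array([ 0.4316, -0.6909,  0.7821]), 'rotation': array([-0.3724,  0.9258, -0.0602,  0.0236])}
side tray 0.61 [329.3, 267.5, 405.3, 328.2] 367.54009311950335 296.746766683911 3866
side stand 0.92 [277.6, 169.7, 335.6, 213.8] 304.90224438902743 192.8713216957606 2005
side tray_sleeve 0.79 [328.9, 266.8, 405.6, 330.6] 367.5527599486521 296.81617458279845 3895
side spindle_tip 0.57 [277.4, 169.2, 337.4, 212.5] 305.34421213666496 193.09026007139215 1961
top {'fx': 454.1641775345741, 'fy': 454.1641775345741, 'cx': 325.5497991890322, 'cy': 240.5662778461232, 'origin': array([0.4699, 0.0061, 1.161 ]), 'rotation': array([ 0.0198, -0.7025,  0.711 , -0.0258])}
top tray 0.76 [340.5, 190.6, 398.6, 250.4] 369.73130929791273 218.92447817836813 2635
top stand 0.76 [216.1, 225.6, 269.6, 283.3] 243.10744147157192 254.935618729097 2392
top tray_sleeve 0.81 [340.7, 189.6, 399.2, 247.9] 369.7241641337386 219.03685410334347 2632
top spindle_tip 0.62 [220.6, 226.7, 272.5, 283.2] 243.113654946852 255.0609157808667 2446
top spindle_tip 0.19 [339.6, 190.0, 399.2, 248.3] 369.8994955374466 219.29220023282886 2577
```

```bash
python3 - <<'E'
import cv2,numpy as np
t=cv2.imread("pics/top0.png")
cv2.imwrite("pics/tc.png",cv2.resize(t[170:310,190:430],None,fx=3.3,fy=3.3,interpolation=cv2.INTER_CUBIC))
s=cv2.imread("pics/side0.png")
cv2.imwrite("pics/sc.png",cv2.resize(s[150:350,250:450],None,fx=3,fy=3,interpolation=cv2.INTER_CUBIC))
E
```

```text
(no output)
```

View pics/top0.png

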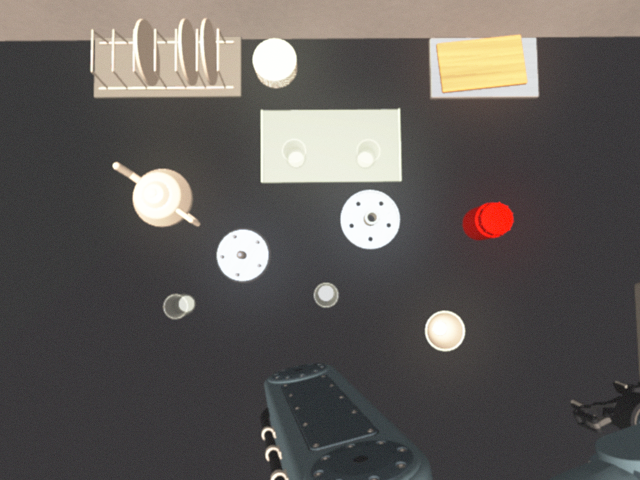

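View pics/side0.png

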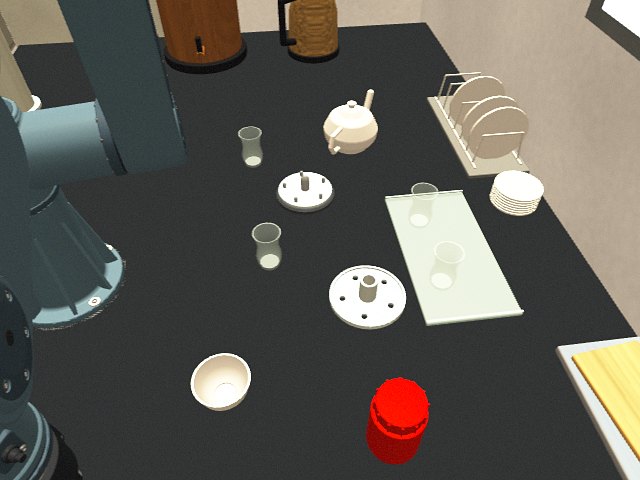

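```bash
sleep 1
```

```text
(no output)
```

View pics/tc.png

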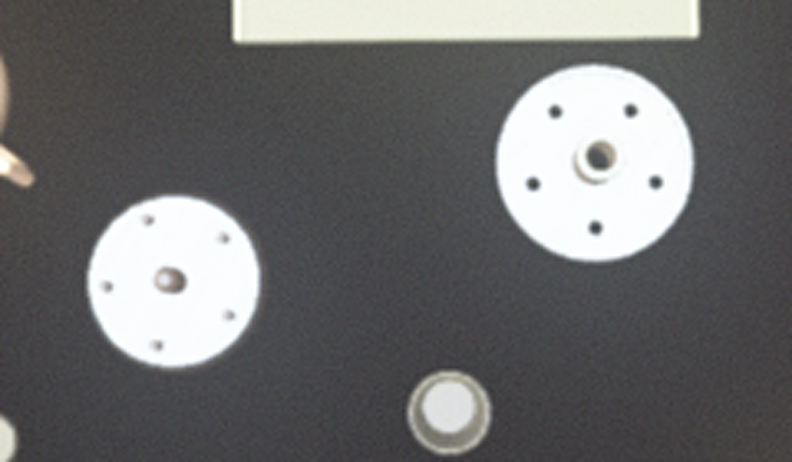

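View pics/sc.png

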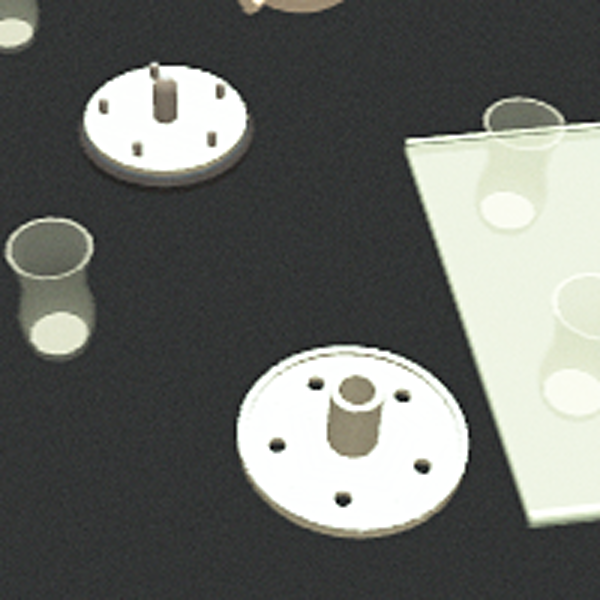

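The top view shows the tray at about (370,219) with its five holes clearly visible, and the stand at about (243,255) with five studs visible. Both glasses on the mat and the one at (326,295) sit clear of the arm's path. Next I fit both poses.

```bash
cat > h.py <<'E'
import cv2,numpy as np
from scipy.spatial.transform import Rotation as R
from scipy.optimize import least_squares
from bench import ctrl
np.set_printoptions(precision=4,suppress=True)
def proj(n,P):
    c=ctrl.camera_info(n);q=c["rotation"];M=R.from_quat([q[1],q[2],q[3],q[0]]).as_matrix()
    p=(np.atleast_2d(P)-c["origin"])@M
    return np.c_[c["fx"]*p[:,0]/p[:,2]+c["cx"],c["fy"]*p[:,1]/p[:,2]+c["cy"]]
def blob(img,u,v,r=5):
    g=cv2.cvtColor(img,cv2.COLOR_BGR2GRAY).astype(float)
    u0,v0=int(round(u)),int(round(v))
    for _ in range(3):
        yy,xx=np.mgrid[v0-r:v0+r+1,u0-r:u0+r+1]
        w=np.clip(235-g[v0-r:v0+r+1,u0-r:u0+r+1],0,None)*((xx-u0)**2+(yy-v0)**2<=r*r+1)
        u,v=(w*xx).sum()/w.sum(),(w*yy).sum()/w.sum();u0,v0=int(round(u)),int(round(v))
    return u,v
def ring(x,y,z,yaw,r=.05,n=5):
    a=yaw+np.arange(n)*2*np.pi/n
    return np.c_[x+r*np.cos(a),y+r*np.sin(a),np.full(n,z)]
E
python3 - <<'E'
from h import *
I={n:cv2.imread(f"pics/{n}0.png") for n in("side","top")}
f=lambda L,s,o:[((a+.5)/s-.5+o[0],(b+.5)/s-.5+o[1]) for a,b in L]
T={"top":f([(555,111),(630,110),(655,182),(595,228),(533,184)],3.3,(190,170)),
"side":f([(316,383),(402,395),(422,466),(343,499),(277,445)],3,(250,150))}
S={"top":f([(148,219),(223,237),(229,315),(157,345),(107,286)],3.3,(190,170)),
"side":f([(154,71),(220,91),(212,139),(138,149),(104,106)],3,(250,150))}
from scipy.optimize import linear_sum_assignment as lsa
from scipy.spatial.distance import cdist
for nm,D,z,x0 in(("tray",T,.006,(.55,-.1)),("stand",S,.028,(.5,.2))):
    B={n:np.array([blob(I[n],*p,r=4 if nm=="tray" else 3) for p in D[n]]) for n in D}
    for cams in(("top",),("side",),("top","side")):
        best=None
        for y0 in np.linspace(0,1.2566,13)[:-1]:
            def res(p,a=None):
                o=[]
                for n in cams:
                    q=proj(n,ring(p[0],p[1],z,p[2]));i,j=lsa(cdist(q,B[n])**2);o.append((q[i]-B[n][j]).ravel())
                return np.concatenate(o)
            s=least_squares(res,[*x0,y0]);
            if best is None or s.cost<best.cost:best=s
        print(nm,cams,best.x,np.degrees(best.x[2])%72,"rms",np.sqrt(2*best.cost/len(best.fun)))
# sleeve/spindle top check: all things
for n in("top","side"):
  for t in("tulip_a","teapot","caddy","sugar_bowl"):
    for d in ctrl.silhouettes(t,n)[:4]: print(n,t,d["score"],d["bbox"])
print(R.from_quat(np.roll(ctrl.get_obs()["eef_rot"],-1)).as_matrix())
E
```

```text
tray ('top',) [ 0.5983 -0.1176  0.6309] 36.1481337051113 rms 0.04237601165799154
tray ('side',) [ 0.5984 -0.119   0.6316] 36.18668136294162 rms 0.014506126618158218
tray ('top', 'side') [ 0.5984 -0.1183  0.6313] 36.171400222538125 rms 0.2095217268198422
stand ('top',) [0.51   0.2039 0.3845] 22.03232167072325 rms 0.06734185268482087
stand ('side',) [0.5098 0.2014 0.3858] 22.103844181045993 rms 0.3310784958089733
stand ('top', 'side') [0.5099 0.2031 1.6417] 22.0632524955262 rms 0.37196829037654777
top tulip_a 0.94 [281.0, 142.9, 304.3, 164.4]
top tulip_a 0.61 [162.2, 294.9, 196.2, 319.2]
top tulip_a 0.6 [352.9, 138.0, 382.5, 172.3]
top tulip_a 0.58 [312.9, 281.9, 334.6, 306.6]
top teapot 0.7 [114.4, 159.3, 200.7, 228.5]
top caddy 0.85 [460.4, 201.1, 514.7, 240.7]
top caddy 0.42 [164.8, 294.9, 194.8, 319.5]
top sugar_bowl 0.75 [425.7, 312.1, 466.7, 351.5]
side tulip_a 0.67 [406.7, 185.4, 440.1, 231.6]
side tulip_a 0.66 [239.2, 127.2, 261.2, 167.4]
side tulip_a 0.61 [430.0, 240.9, 464.6, 291.2]
side tulip_a 0.58 [321.4, 90.8, 377.6, 153.1]
side teapot 0.57 [325.3, 91.3, 379.3, 153.3]
side sugar_bowl 0.73 [195.2, 351.0, 251.8, 411.1]
side sugar_bowl 0.54 [237.8, 126.9, 264.0, 170.8]
[[-0.9272  0.      0.3744]
 [-0.3744 -0.     -0.9272]
 [-0.     -1.      0.    ]]
```

```bash
python3 -m pendant '[0.032,0.0345,0,0,0,0,0.0854,0.032,0.0345,0,0,0,0,0.0854,0.032,0.0345,0,0,0,0,0.0854,0.032,0.0345,0,0,0,0,0.0854,0.032,0.0345,0,0,0,0,0.0854,0.032,0.0345,0,0,0,0,0.0854,0.032,0.0345,0,0,0,0,0.0854,0.032,0.0345,0,0,0,0,0.0854,0.032,0.0345,0,0,0,0,0.0854,0.032,0.0345,0,0,0,0,0.0854,0.032,0.0345,0,0,0,0,0.0854,0.032,0.0345,0,0,0,0,0.0854]'; python3 -m pendant '[0,0,-0.02,0,0,0,0.0854,0,0,-0.02,0,0,0,0.0854,0,0,-0.02,0,0,0,0.0854,0,0,0,0,0,0,0.0854,0,0,0,0,0,0,0.0854]'
```

```text
time_s: 2.4
eef_pos: [0.6003, -0.1179, 0.2314]
eef_rot: [-0.135, 0.135, -0.694, 0.694]
wrist_force: [0.8, 0.0, 0.5]
opening: 1.003
time_s: 3.02
eef_pos: [0.5993, -0.12, 0.1716]
eef_rot: [-0.135, 0.134, -0.694, 0.694]
wrist_force: [0.2, -0.9, 1.2]
opening: 1.001
```

```bash
python3 -m pendant '[-0.001,0.0015,-0.02,0,0,0,0.0854,0,0,-0.02,0,0,0,0.0854,0,0,-0.02,0,0,0,0.0854,0,0,-0.02,0,0,0,0.0854,0,0,-0.012,0,0,0,0.0854,0,0,0,0,0,0,0.0854,0,0,0,0,0,0,0.0854]'; python3 - <<'E'
from h import *
for i in range(1):
  print(ctrl.get_obs()["eef_pos"])
s=ctrl.camera("side")[:,:,::-1];cv2.imwrite("pics/s1.png",cv2.resize(s[180:360,280:480],None,fx=3.5,fy=3.3,interpolation=cv2.INTER_CUBIC))
E
```

```text
time_s: 3.9
eef_pos: [0.5989, -0.1178, 0.0799]
eef_rot: [-0.135, 0.135, -0.694, 0.694]
wrist_force: [0.0, -0.0, 0.8]
opening: 0.999
[ 0.5989 -0.1178  0.0799]
```

View pics/s1.png

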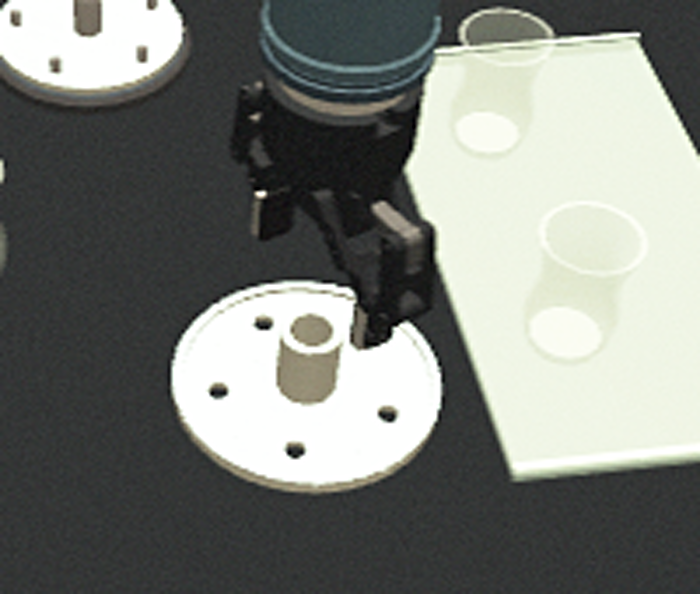

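The fingers hang above the tray and straddle the sleeve (sleeve top at roughly (312,330) in this crop). Now I descend and close.

```bash
python3 -m pendant '[0,0,-0.012,0,0,0,0.0854,0,0,-0.012,0,0,0,0.0854,0,0,-0.012,0,0,0,0.0854,0,0,-0.01,0,0,0,0.0854,0,0,-0.008,0,0,0,0.0854,0,0,-0.002,0,0,0,0.0854,0,0,0,0,0,0,0.0854]';python3 -m pendant '[0,0,0,0,0,0,0.06,0,0,0,0,0,0,0.05,0,0,0,0,0,0,0.042,0,0,0,0,0,0,0.036,0,0,0,0,0,0,0.03,0,0,0,0,0,0,0.02,0,0,0,0,0,0,0.02,0,0,0,0,0,0,0.02]'
```

```text
time_s: 4.82
eef_pos: [0.5984, -0.1177, 0.0233]
eef_rot: [-0.135, 0.135, -0.694, 0.694]
wrist_force: [0.3, -0.4, 0.6]
opening: 1.001
time_s: 5.82
eef_pos: [0.5985, -0.1176, 0.0237]
eef_rot: [-0.135, 0.135, -0.694, 0.694]
wrist_force: [-1.4, 0.8, 4.4]
opening: 0.402
```

```bash
python3 -m pendant '[0,0,0.004,0,0,0,0.02,0,0,0.01,0,0,0,0.02,0,0,0.016,0,0,0,0.02,0,0,0.02,0,0,0,0.02,0,0,0.02,0,0,0,0.02,0,0,0.02,0,0,0,0.02,0,0,0.016,0,0,0,0.02,0,0,0.01,0,0,0,0.02,0,0,0.004,0,0,0,0.02,0,0,0,0,0,0,0.02,0,0,0,0,0,0,0.02]'; python3 - <<'E'
from h import *
s=ctrl.camera("side")[:,:,::-1];cv2.imwrite("pics/s2f.png",s);cv2.imwrite("pics/s2.png",cv2.resize(s[150:350,250:450],None,fx=3,fy=3,interpolation=cv2.INTER_CUBIC))
E
```

```text
time_s: 7.2
eef_pos: [0.5978, -0.1174, 0.1424]
eef_rot: [0.134, -0.135, 0.694, -0.694]
wrist_force: [0.0, -0.4, -5.3]
opening: 0.399
```

View pics/s2.png

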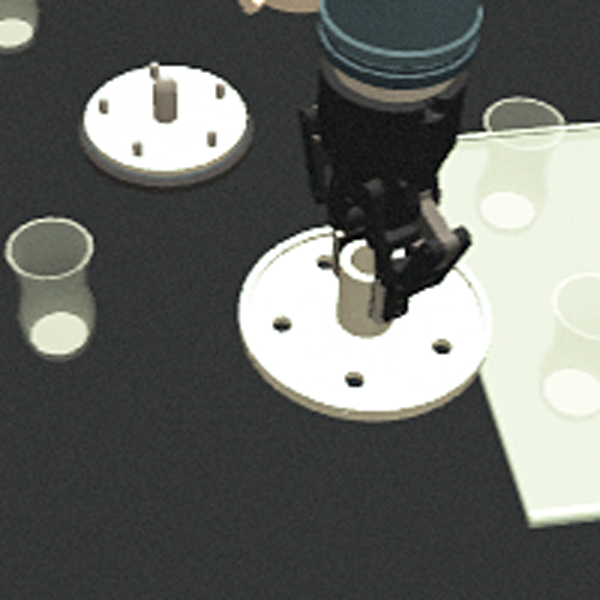

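The tray is held, with four holes visible at roughly (324,263), (282,324), (355,379) and (442,346) in the crop. I check its in-hand pose.

```bash
cat >> h.py <<'E'
def fit(img,pts,x0,cam="side",zs=None,r=4):
    B=np.array([blob(img,*p,r=r) for p in pts])
    from scipy.optimize import linear_sum_assignment as lsa
    from scipy.spatial.distance import cdist
    best=None
    for y0 in np.arange(0,1.2566,.1):
        def res(p):
            q=proj(cam,ring(p[0],p[1],p[3] if zs is None else zs,p[2]));i,j=lsa(cdist(q,B)**2);return (q[i]-B[j]).ravel()
        s=least_squares(res,[x0[0],x0[1],y0]+([x0[2]] if zs is None else []))
        if best is None or s.cost<best.cost:best=s
    return best.x,np.degrees(best.x[2])%72,np.sqrt(2*best.cost/len(best.fun))
E
python3 - <<'E'
from h import *
I=cv2.imread("pics/s2f.png")
pts=[((a+.5)/3-.5+250,(b+.5)/3-.5+150) for a,b in[(282,324),(355,379),(442,346)]]
print(fit(I,pts,(.598,-.118,.125)));print(fit(I,pts,(.598,-.118),zs=.1249))
pts.append(((324.5)/3-.5+250,263.5/3-.5+150))
print(fit(I,pts,(.598,-.118,.125),r=3))
E
```

```text
(array([ 0.5976, -0.1195,  0.625 ,  0.1254]), np.float64(35.81247532283616), np.float64(0.02129871263127666))
(array([ 0.5977, -0.1191,  0.6251]), np.float64(35.81278015264915), np.float64(0.024252385714243117))
(array([ 0.5981, -0.1186,  0.6181,  0.1243]), np.float64(35.411771301683494), np.float64(0.11984799352921258))
```

```bash
python3 -m pendant '[-0.004,0.0145,0,0,0,-1,0.02,-0.008,0.029,0,0,0,-1,0.02,-0.0085,0.031,0,0,0,-1.5,0.02,-0.0085,0.031,0,0,0,-1.5,0.02,-0.0085,0.031,0,0,0,-1.5,0.02,-0.0085,0.031,0,0,0,-1.5,0.02,-0.0085,0.031,0,0,0,-1.5,0.02,-0.0085,0.031,0,0,0,-1.5,0.02,-0.0085,0.031,0,0,0,-1.5,0.02,-0.008,0.029,0,0,0,-1,0.02,-0.006,0.022,0,0,0,-0.5,0.02,-0.003,0.0105,0,0,0,0,0.02]'; python3 -m pendant '[0,0,-0.01,0,0,0,0.02,0,0,-0.012,0,0,0,0.02,0,0,-0.012,0,0,0,0.02,0,0,0,0,0,0,0.02,0,0,0,0,0,0,0.02]'; python3 - <<'E'
from h import *
for i in range(1): print(ctrl.get_obs())
s=ctrl.camera("side")[:,:,::-1];cv2.imwrite("pics/s3f.png",s);cv2.imwrite("pics/s3.png",cv2.resize(s[80:240,220:420],None,fx=3.5,fy=3.5,interpolation=cv2.INTER_CUBIC))
s=ctrl.camera("top")[:,:,::-1];cv2.imwrite("pics/t3f.png",s);cv2.imwrite("pics/t3.png",cv2.resize(s[190:330,140:340],None,fx=3.5,fy=3.5,interpolation=cv2.INTER_CUBIC))
E
```

```text
time_s: 8.75
eef_pos: [0.5092, 0.2053, 0.1429]
eef_rot: [-0.049, 0.05, -0.705, 0.705]
wrist_force: [0.9, 0.4, -5.1]
opening: 0.393
time_s: 9.38
eef_pos: [0.51, 0.204, 0.1092]
eef_rot: [-0.049, 0.049, -0.705, 0.705]
wrist_force: [1.3, -0.1, -4.3]
opening: 0.398
{'time_s': 9.375, 'q': array([ 0.1644,  0.267 ,  1.7707, -0.    ,  1.104 ,  1.5963]), 'dq': array([ 0.0041, -0.009 , -0.0085, -0.0011,  0.001 , -0.0004]), 'joint_efforts': array([ -0.0421, -46.0891, -31.9603,  -0.0046,   0.0432,  -0.0016]), 'eef_pos': array([0.51  , 0.204 , 0.1092]), 'eef_rot': array([-0.0491,  0.0491, -0.7054,  0.7054]), 'wrist_force': array([ 1.2511, -0.1259, -4.2851]), 'torque': array([ 0.0048, -0.0479,  0.0261]), 'opening': 0.39846555332221323}
```

View pics/s3.png

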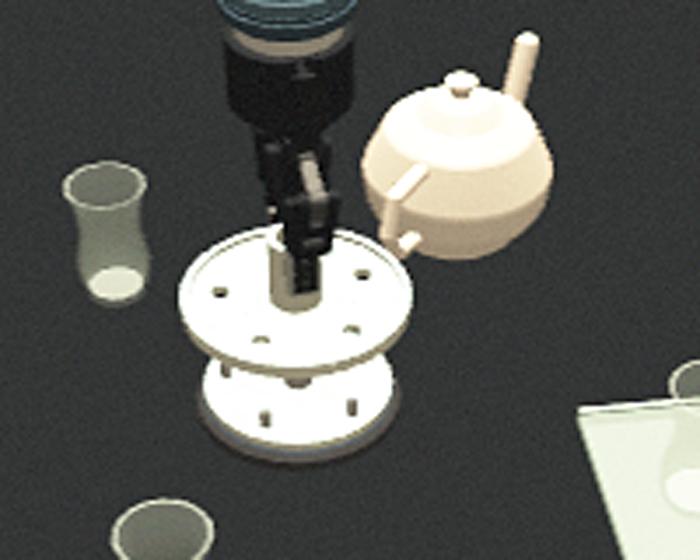

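View pics/t3.png

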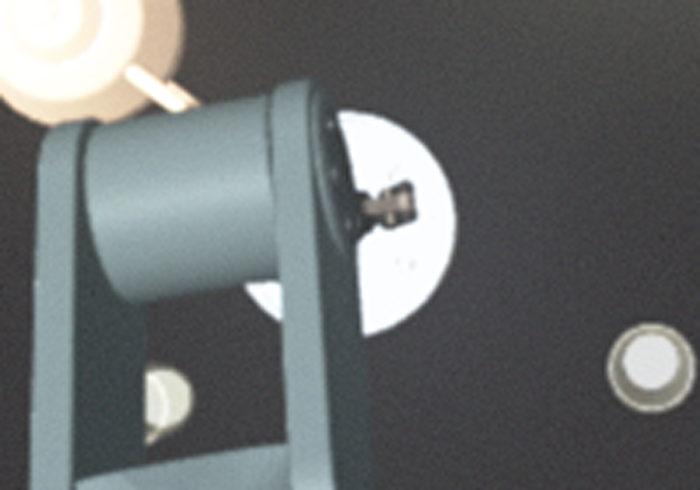

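The side view shows the tray level over the spindle, and the front holes at (262,340) and (351,330) sit right above studs at (265,418) and (351,407). I lower it step by step, watching the force.

```bash
python3 -m pendant '[0,0,-0.008,0,0,0,0.02,0,0,-0.008,0,0,0,0.02,0,0,-0.006,0,0,0,0.02,0,0,-0.004,0,0,0,0.02,0,0,-0.002,0,0,0,0.02,0,0,-0.002,0,0,0,0.02,0,0,-0.002,0,0,0,0.02,0,0,0,0,0,0,0.02]'; python3 -m pendant '[0,0,-0.002,0,0,0,0.02,0,0,-0.002,0,0,0,0.02,0,0,-0.002,0,0,0,0.02,0,0,-0.002,0,0,0,0.02,0,0,0,0,0,0,0.02,0,0,0,0,0,0,0.02]'
```

```text
time_s: 10.48
eef_pos: [0.5097, 0.2043, 0.0772]
eef_rot: [-0.049, 0.049, -0.705, 0.705]
wrist_force: [0.5, 0.3, -5.0]
opening: 0.397
time_s: 11.22
eef_pos: [0.5099, 0.2043, 0.0693]
eef_rot: [0.049, -0.049, 0.705, -0.705]
wrist_force: [0.1, -0.1, -4.5]
opening: 0.398
```

```bash
python3 -m pendant '[0,0,-0.0015,0,0,0,0.02,0,0,-0.0015,0,0,0,0.02,0,0,-0.0015,0,0,0,0.02,0,0,-0.0015,0,0,0,0.02,0,0,-0.0015,0,0,0,0.02,0,0,-0.001,0,0,0,0.02,0,0,0,0,0,0,0.02]'; python3 - <<'E'
from h import *
print(ctrl.get_obs()["wrist_force"],ctrl.get_obs()["torque"])
s=ctrl.camera("side")[:,:,::-1];cv2.imwrite("pics/s4f.png",s);cv2.imwrite("pics/s4.png",cv2.resize(s[130:240,240:380],None,fx=5,fy=5,interpolation=cv2.INTER_CUBIC))
E
```

```text
time_s: 12.1
eef_pos: [0.5098, 0.2043, 0.0607]
eef_rot: [0.049, -0.049, 0.705, -0.705]
wrist_force: [0.6, -0.7, -5.9]
opening: 0.39
[ 0.6098 -0.7376 -5.8524] [-0.0069 -0.0076  0.067 ]
```

View pics/s4.png

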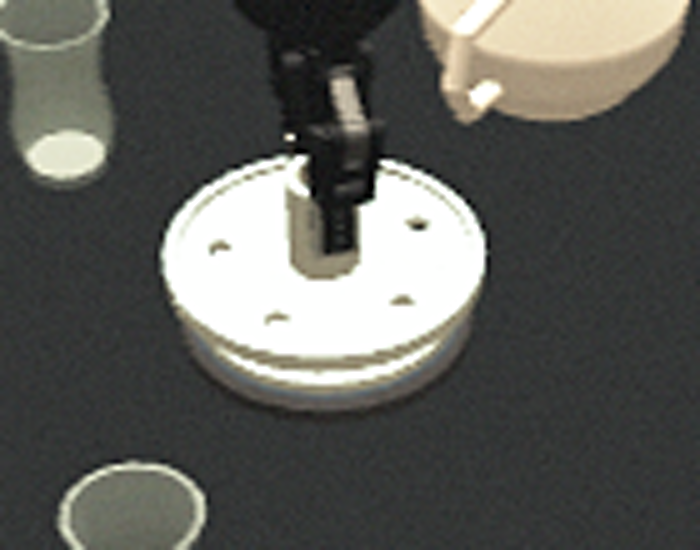

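The tray hangs level just above the studs with the sleeve over the spindle, and the wrist shows no side load. I lower it to feel for the studs.

```bash
python3 -m pendant '[0,0,-0.001,0,0,0,0.02,0,0,-0.001,0,0,0,0.02,0,0,-0.001,0,0,0,0.02,0,0,-0.0005,0,0,0,0.02,0,0,0,0,0,0,0.02]'; python3 -m pendant '[0,0,-0.001,0,0,0,0.02,0,0,-0.001,0,0,0,0.02,0,0,0,0,0,0,0.02]'
```

```text
time_s: 12.78
eef_pos: [0.5098, 0.2043, 0.0572]
eef_rot: [0.049, -0.049, 0.705, -0.705]
wrist_force: [0.2, -0.4, -4.4]
opening: 0.4
time_s: 13.15
eef_pos: [0.5097, 0.2043, 0.0551]
eef_rot: [-0.049, 0.049, -0.705, 0.705]
wrist_force: [-0.4, -0.0, -4.3]
opening: 0.4
```

```bash
python3 -m pendant '[0,0,-0.001,0,0,0,0.02,0,0,-0.001,0,0,0,0.02,0,0,0,0,0,0,0.02]'; python3 -m pendant '[0,0,-0.001,0,0,0,0.02,0,0,-0.001,0,0,0,0.02,0,0,0,0,0,0,0.02]'
```

```text
time_s: 13.52
eef_pos: [0.5097, 0.2043, 0.0532]
eef_rot: [-0.049, 0.049, -0.705, 0.705]
wrist_force: [-0.1, -0.6, -4.2]
opening: 0.395
time_s: 13.9
eef_pos: [0.5097, 0.2043, 0.0512]
eef_rot: [-0.049, 0.049, -0.705, 0.705]
wrist_force: [-0.2, 0.3, -5.0]
opening: 0.398
```

```bash
python3 -m pendant '[0,0,-0.001,0,0,0,0.02,0,0,-0.001,0,0,0,0.02,0,0,-0.001,0,0,0,0.02,0,0,-0.001,0,0,0,0.02,0,0,-0.001,0,0,0,0.02,0,0,0,0,0,0,0.02]'; python3 -m pendant '[0,0,-0.001,0,0,0,0.02,0,0,-0.0005,0,0,0,0.02,0,0,0,0,0,0,0.02]'
```

```text
time_s: 14.65
eef_pos: [0.5098, 0.2043, 0.0462]
eef_rot: [-0.049, 0.049, -0.705, 0.705]
wrist_force: [0.8, -0.4, -4.5]
opening: 0.401
time_s: 15.02
eef_pos: [0.5098, 0.2043, 0.0447]
eef_rot: [-0.049, 0.049, -0.705, 0.705]
wrist_force: [0.1, -0.2, -4.2]
opening: 0.4
```

```bash
python3 -m pendant '[0,0,-0.0005,0,0,0,0.02,0,0,0,0,0,0,0.02]'; python3 -m pendant '[0,0,-0.0005,0,0,0,0.02,0,0,0,0,0,0,0.02]'
```

```text
time_s: 15.28
eef_pos: [0.5098, 0.2043, 0.0443]
eef_rot: [-0.049, 0.049, -0.705, 0.705]
wrist_force: [-0.1, -0.1, -4.6]
opening: 0.4
time_s: 15.52
eef_pos: [0.5098, 0.2043, 0.0438]
eef_rot: [-0.049, 0.049, -0.705, 0.705]
wrist_force: [0.3, -0.1, -5.0]
opening: 0.4
```

```bash
python3 -m pendant '[0,0,-0.0004,0,0,0,0.02,0,0,0,0,0,0,0.02]'; python3 -m pendant '[0,0,-0.0004,0,0,0,0.02,0,0,0,0,0,0,0.02]'
```

```text
time_s: 15.78
eef_pos: [0.5099, 0.2043, 0.0437]
eef_rot: [-0.049, 0.049, -0.705, 0.705]
wrist_force: [-1.5, -0.9, 0.1]
opening: 0.399
time_s: 16.02
eef_pos: [0.5098, 0.2043, 0.0437]
eef_rot: [-0.049, 0.049, -0.705, 0.705]
wrist_force: [-3.8, -2.1, 4.5]
opening: 0.398
```

Contact came at exactly the seated height (TCP 0.0437, which puts the underside at 20.0 mm), and the weight came off. I release and retreat.

```bash
python3 -m pendant '[0,0,0,0,0,0,0.037,0,0,0,0,0,0,0.042,0,0,0,0,0,0,0.05,0,0,0,0,0,0,0.06,0,0,0,0,0,0,0.07,0,0,0,0,0,0,0.07,0,0,0,0,0,0,0.07]'; python3 -m pendant '[0,0,0.005,0,0,0,0.07,0,0,0.01,0,0,0,0.07,0,0,0.02,0,0,0,0.07,0,0,0.02,0,0,0,0.07,0,0,0.02,0,0,0,0.07,0,0,0.03,0,0,0,0.07,0,0,0.03,0,0,0,0.07,0,0,0.03,0,0,0,0.07,0,0,0.03,0,0,0,0.07,0,0,0,0,0,0,0.07,0,0,0,0,0,0,0.07]'; python3 - <<'E'
from h import *
s=ctrl.camera("side")[:,:,::-1];cv2.imwrite("pics/s5f.png",s);cv2.imwrite("pics/s5.png",cv2.resize(s[80:280,220:480],None,fx=3,fy=3,interpolation=cv2.INTER_CUBIC))
E
```

```text
time_s: 16.9
eef_pos: [0.5098, 0.2043, 0.043]
eef_rot: [-0.049, 0.049, -0.705, 0.705]
wrist_force: [0.3, 0.6, -0.8]
opening: 0.819
time_s: 18.27
eef_pos: [0.5094, 0.2042, 0.2376]
eef_rot: [-0.049, 0.049, -0.705, 0.705]
wrist_force: [0.2, -0.1, -1.4]
opening: 0.817
```

View pics/s5.png

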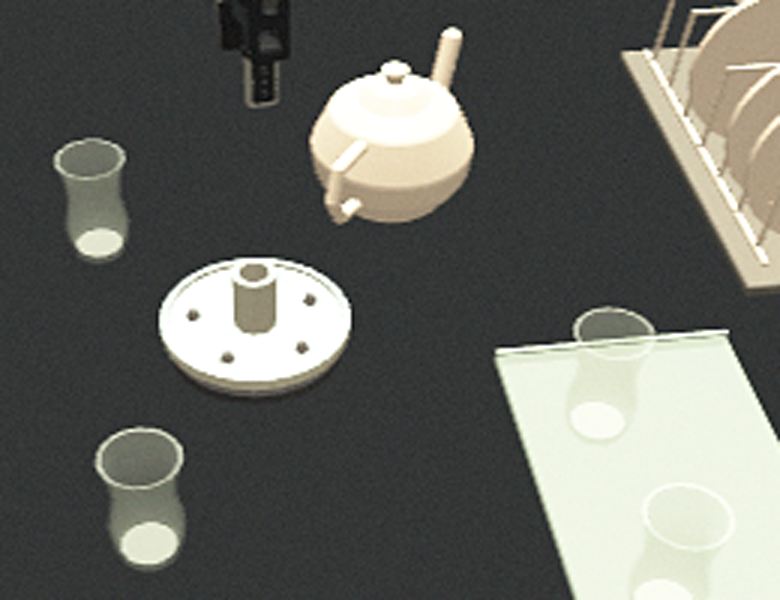

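The tray lies flat and home on the stand at (255,325) in the crop. The studs show in four of its holes, the sleeve is free, and the glasses and teapot stand where they were. I hand in.

```bash
python3 -c "
from bench import ctrl
print(ctrl.hand_in())"
```

```text
the job is handed in; nothing more can be done
None
```

The tray is seated on the stand and released, and I handed the job in at about 18 s; no verdict was reported.

- **Finding the poses:** I located the tray and stand from both cameras. The tray had to turn 14° clockwise (seen from above) for its holes to meet the studs.
- **Gripping and placing:** I gripped the tray by its sleeve, turned it on the way over, and lowered it in small slow steps. The sleeve slid onto the spindle and the holes went straight over the studs without touching. No turning on the studs was needed.
- **Seating:** Contact came with the underside at about 20 mm. In the readings I took, the wrist load never changed by more than about 9 N from its hanging value.
- **Last checks:** The final side picture shows the tray flat on the plate with studs visible in four holes, the gripper clear above it, and the glasses and teapot in their places. I did not look again at the caddy or sugar bowl after the move. The arm passed well above that area and the wrist readings showed nothing unusual.
- **Disagreement:** The two cameras differed by about 1.4 mm on the tray's y position and 2.5 mm on the stand's. I used a value between them, and no side load showed up while sliding down.

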